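# Draw up a depth-stop rod to the height gauge and hold it

### The job

The steel stop rod sits fully down in the upright bore of the aluminium depth-stop block, under a swinging keeper: swing the keeper, which has a small post for a handle, well aside either way, then draw the rod straight up, without wrenching it sideways in its bore, until its top is level with the upper edge of the crossbar on the height gauge beside it. Finish while still holding the rod there, upright and still, its lower end still in the bore, so that I can tighten the lock screw. Do not pull the rod right out, do not shift the gauge's crossbar, and leave the glue bottle, the roll and the board offcut where they are.

Things in the scene. Friction and masses are not known exactly. Their poses are not given: they have to be found in the camera images.
- stop: The fixed depth-stop block: a bare aluminium block 170 (x) x 90 (y) x 78 mm high on a dark steel base plate 210 x 130 x 12 mm, its top face 90 mm above the bench. Origin: centre of the base's underside, on the bench. Its x runs along its length from the keeper's post end to the bore end, z up.
- bore_mouth (a point): Centre of the bore's mouth in the block's top face, 45 mm along the block's x from its centre. The bore is upright, blind, 21.5 mm in diameter and 72 mm deep.
- keeper (a joint): Angle (rad) of the keeper, a level swinging lever on the block. At 0 it lies along the block's x and its nose covers the rod's flange by 7 mm, with a 2 mm gap, so that the rod cannot rise; positive is counter-clockwise seen from above; stops at -1.5 and 1.5. It clears the flange beyond 0.65 either way, is well aside beyond 0.8, and stays where left; its post needs 2 to 3 N.
- keeper_pivot (a point): Upright pivot axis of the keeper, a flat dark steel bar 14 mm wide and 6 mm thick. This point is at half its thickness, 11 mm above the block's top face (the keeper's upper face is 14 mm above it), 55 mm from the bore's axis on the block's centre line. The keeper's nose reaches 40 mm from here towards the rod, its tail 67 mm the other way.
- keeper_post (a point): Middle of the upright round steel post on the keeper's tail, 14 mm in diameter and 32 mm tall, the keeper's handle. This point is half-way up it, 16 mm below its top end; it stands 50 mm from the pivot, on the side away from the rod.
- rod: Loose steel stop rod, about 0.4 kg, 124 mm long: a shaft 20 mm in diameter, 68 mm long, in the bore (0.75 mm play all round); a flange 44 mm in diameter, 6 mm thick, resting on the block's top when the rod is down; above it a round grip 22 mm in diameter, 50 mm tall. Origin: on its axis half-way up the grip, 31 mm above the flange's underside, 25 mm below the rod's top. z along it, up.
- rod_top (a point): Centre of the rod's flat top end.
- rod_foot (a point): Centre of the rod's lower end, 124 mm below its top.
- bar_top (a point): Centre of the upper face of the height gauge's crossbar, the level to match, 18 to 44 mm above the rod's top at the start. The steel bar is 110 mm long (its own y), 14 wide, 10 thick, z up, and rides by friction on a column 14 mm in diameter, 252 mm tall, with a fixed dark base 80 x 80 x 22 mm, about 190 mm to one side (either) of the rod.
- glue: Bystander: white glue bottle, 60 mm in diameter, 150 mm tall, standing about 190 mm from the rod on the side opposite the gauge. Origin: centre of its underside.
- banding: Bystander: roll of wood-coloured edge banding lying flat, 110 mm outside, 68 mm inside, 23 mm tall. Origin: centre of its underside.
- offcut: Bystander: white board offcut lying flat, 70 (x) x 160 (y) x 18 mm. Origin: centre of its underside.
Mind the look-alikes: they are no part of the job. Leave any green look-alike of the rod alone. Several things have the shape of the stop; the one meant has the colours described above.

How it is judged (in metres and radians):
On the way, in this order (a step that is already met when the one before it is completed fails the run):
1. the keeper is swung at least 0.8 rad aside while the rod is still down ((value of joint keeper above 0.8 rad or value of joint keeper below -0.8 rad) and z of rod_foot in the frame of bore_mouth below -0.064 m), for 0.1 s.
2. the rod is gripped and drawn up at least 8 mm along its bore (contact force between the fingers and rod above 2 N and z of rod_foot in the frame of bore_mouth above -0.06 m), for 0.1 s.
At the end, for the whole second after the job is handed in: The rod's top is within 4 mm of the level of the crossbar's upper face, the fingers grip the rod (more than 2 N), it is still (under 10 mm/s), upright within 0.06 rad, its lower end at least 12 mm deep in the bore, pressing on the block with less than 30 N, and the keeper is at least 0.8 rad aside (z of rod_top in the frame of bar_top between -0.004 and 0.004 m and contact force between the fingers and rod above 2 N and (value of joint keeper above 0.8 rad or value of joint keeper below -0.8 rad) and z of rod_foot in the frame of bore_mouth below -0.012 m and horizontal distance between rod_foot and bore_mouth below 0.004 m and angle between rod's own z axis and vertical below 0.06 rad and linear speed of rod below 0.01 m/s and contact force between rod and stop below 30 N); the arm keeps its last pose, push and grip.
It fails at once if the rod is pulled out of its bore (z of rod_foot in the frame of bore_mouth above -0.003 m).
It fails at once if the rod is wrenched against its bore or the keeper (over 45 N) (contact force between rod and stop above 45 N).
It fails at once if the gauge's crossbar is shifted by more than 4 mm (distance of bar_top from where it was at the start of the episode above 0.004 m).
It fails at once if the glue bottle, the roll or the offcut is moved by more than 20 mm (distance of any of glue, banding, offcut from where it was at the start of the episode above 0.02 m).
It also fails if it takes over 42 s, if anything falls off the work surface, if the arm or the gripper's body presses on something with over 40 N, if the wrist force passes 120 N, or if a joint passes its speed limit or range.

### The arm

A 6-joint arm with a two-finger parallel gripper is mounted at the origin on the work surface. World frame = base frame: x ahead of the robot, y to its left, z up, the work surface at z = 0. Lengths are in mm, angles in degrees, forces in N, time in s.
With the tool pointing down it reaches from about 300 to 850 mm from the base axis. Payload 4.2 kg.
Tool frame: the origin (TCP) lies between the finger pads; the fingertips stand 22 mm ahead of it and the grasp point (between the pads) lies 3 mm ahead of it; z points along the fingers, y is the direction in which the jaws open and shut (so a half turn about z gives the same grasp; the last joint's range is limited). The gripper opens to 91 mm and grips with 3 to 60 N. Pads are 32 mm wide; open, the fingers measure 118 mm over their backs; the gripper's body (76 mm by 178 mm) begins 60 mm behind the grasp point.
Start: joints at [75.459, 18.312, 89.639, -0, 72.044, -1.146], TCP at [133.214, 559.37, 235.976] pointing down, gripper open.
Joint ranges: [-177.97, 177.97], [-48.28, 115.42], [12.27, 149.76], [-77.06, 257.06], [2.81, 150.46], [-146.56, 146.56]. Speed limits (degrees/s): [147.25, 147.25, 180, 180, 180, 180].

### API

Orientations are given as [roll, pitch, yaw] about the fixed x, y, z axes, in that order (R = Rz(yaw) Ry(pitch) Rx(roll)).
In Python, from workcell import telemetry, cams, env gives the robot as it stands.
- The arm moves only by the shell command python3 -m inch 'ROWS' [FORCE]. ROWS is JSON, a list of rows, each an object of numbers: "x", "y", "z": the shift along the tool's x, y, z in cm; "yaw": the turn about the tool's z in units of 5 degrees (1.0 is 5 degrees); "gripper": the gripper's target within -1 to 1 (fully open at 1, half-way at 0, shut at -1). A call has 1 to 12 rows; each row shifts and turns the commanded pose from where the row before left it, along the tool's axes as they then stand; what a row does not reach is not made up. A row lasts 1/12 s, in which the tool goes at most 41.7 mm and 7.16 degrees, less where a joint would pass 70% of its speed; a pose out of reach is approached as far as the arm can. A call is refused whole if a number of a shift passes 4.17 or a number of a turn 1, either way. A call with a gripper value outside its range is refused whole. The fingers move at their own pace and stop on an object; FORCE is the grip in N (left out, the last holds). Time passes only in rows, so rows that do not move let the fingers close. It gives the time, the measured TCP pose, the force and the opening at its end, in the units of the state.
- telemetry.state(): the state, without advancing time (a new reading comes with each control period).
- cams.grab_frame(name): name is "scene" or "side" or "wrist"; returns a dict with "pixels" (400x640x3 uint8, red, green, blue), "mtx" (3x3 intrinsics, pixels), "distortion" ([k1, k2, p1, p2, k3] as OpenCV has them; the pictures are not rectified), "rvec" (rotation vector, rad) and "tvec" (3), from world to camera coordinates, as OpenCV has them. Camera axes: x right, y down, z forward; pixel columns grow to the right and rows downward; lengths in mm; the calibration is good to about 2 mm. A picture is of the moment at which its call begins. There is no depth.
- env.job_done(): hands the job in, once; it reports no verdict.
The state is a dict: "time_s": time; "qpos": joint angles; "qvel": joint speeds; "effort": joint torques, N m; "ee_pos": TCP position; "ee_rot": TCP orientation; "force": force on the tool from outside, world axes, zero at the start; "torque": the same for the moment, N m; "gripper_width": finger opening in mm.
Only numpy, scipy, OpenCV 4.12 (cv2) and the standard library are available. Lean on these libraries where they do the work, as an engineer would, in place of code of your own. Each camera call takes 0.05 s, during which the arm holds its last target. There are 200 camera calls.

## Working session

There is one attempt and no reset: what is moved stays moved. The work goes in short steps, Python scripts to look and compute and a shell command to move; the robot and the scene stay as the last step left them, time stands still between calls to the robot, and variables do not carry over. Pictures are saved under pics/ and viewed, about 8 in all and at most 12, crops included, and the job is handed in when it is done.

```bash
ls; mkdir -p pics; cat > h.py <<'E'
import numpy as np, cv2
from workcell import telemetry, cams, env
def grab(n,f):
    d=cams.grab_frame(n); cv2.imwrite(f'pics/{f}.png',d['pixels'][:,:,::-1]); np.savez(f'pics/{f}.npz',**{k:np.array(v) for k,v in d.items()}); return d
def load(f): return dict(np.load(f'pics/{f}.npz'))
def ray(d,p):
    p=np.array(p,float).reshape(-1,1,2); u=cv2.undistortPoints(p,d['mtx'],d['distortion'])[:,0]
    R=cv2.Rodrigues(d['rvec'])[0]; t=np.array(d['tvec']).ravel()
    v=np.c_[u,np.ones(len(u))]@R; return -R.T@t, v/np.linalg.norm(v,axis=1)[:,None]
def onz(d,p,z):
    c,v=ray(d,p); return c+v*((z-c[2])/v[:,2])[:,None]
def tri(d1,p1,d2,p2):
    A=np.zeros((3,3));b=np.zeros(3)
    for d,p in((d1,p1),(d2,p2)):
        c,v=ray(d,p);M=np.eye(3)-np.outer(v[0],v[0]);A+=M;b+=M@c
    return np.linalg.solve(A,b)
def proj(d,P): return cv2.projectPoints(np.array(P,float).reshape(-1,1,3),d['rvec'],d['tvec'],d['mtx'],d['distortion'])[0][:,0]
E
python3 - <<'E'
from h import *
a=grab('scene','sc0');b=grab('side','si0');
for d in(a,b):print(ray(d,[[320,200]]))
E
```

```text
pics
(array([1280.52117928, -327.6800488 ,  889.31847734]), array([[-0.66535226,  0.27671588, -0.69335034]]))
(array([  447.4668937 , -1118.28187335,   963.39528249]), array([[ 0.04203347,  0.79352599, -0.60708294]]))
```

View pics/sc0.png

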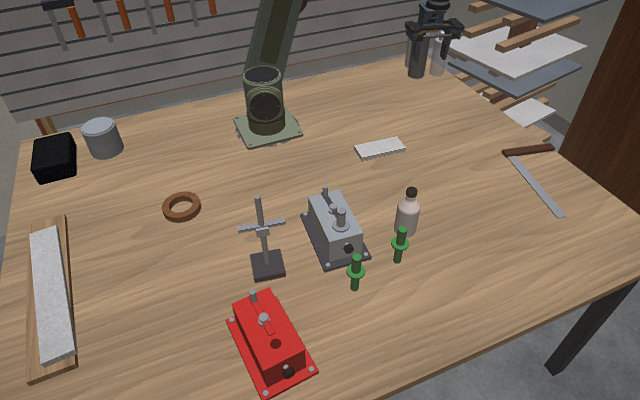

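View pics/si0.png

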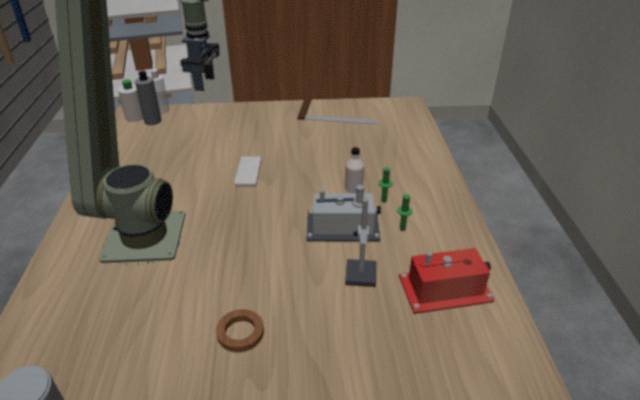

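The scene view shows:
- the bare aluminium block at about (335,228), with the steel rod at (341,215), the keeper post at (325,192) and a red look-alike stop at (270,340)
- green rods at (356,270) and (400,245)
- the gauge at (263,235), bottle (407,213), roll (182,207) and offcut (380,148)

In the side view the stop is at (343,213) and the gauge at (362,240). The candidates are the grey block (335,228), which fits the description, the red block (270,340), and the green rods, which are not the rod. Next is a close crop of both views.

```bash
python3 - <<'E'
from h import *
a=load('sc0')['pixels'];b=load('si0')['pixels']
A=cv2.resize(a[175:285,225:385],None,fx=5,fy=5,interpolation=cv2.INTER_CUBIC)
B=cv2.resize(b[165:295,290:400],None,fx=4.5,fy=4.5,interpolation=cv2.INTER_CUBIC)
cv2.imwrite('pics/ca.png',A[:,:,::-1]);cv2.imwrite('pics/cb.png',B[:,:,::-1])
E
```

```text
(no output)
```

View pics/ca.png

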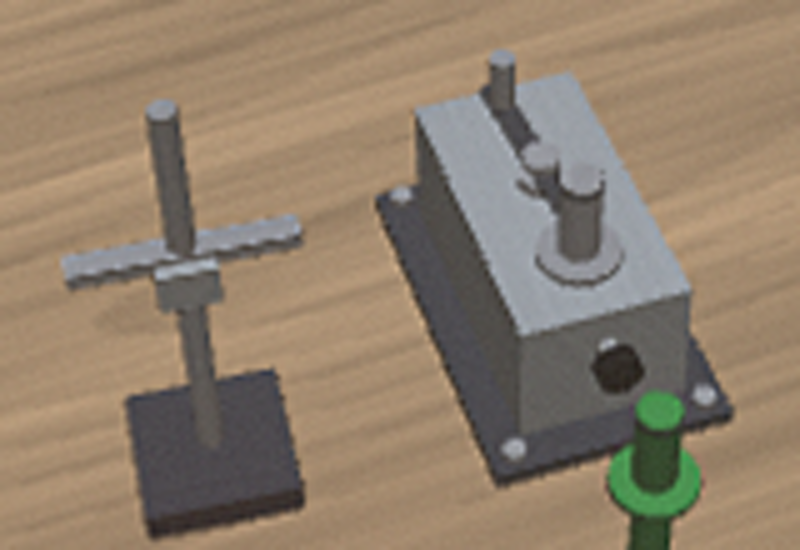

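View pics/cb.png

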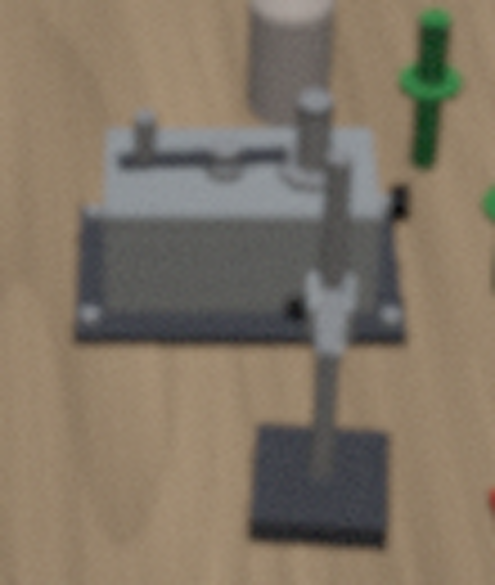

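The crops confirm the bare aluminium block on a dark base with the steel rod, and a keeper lying along it under the rod's flange. The gauge's bar top runs from (65,262) to (298,222) in the scene crop. Next I work out the positions.

```bash
python3 - <<'E'
from h import *
np.set_printoptions(precision=1,suppress=True)
a=load('sc0');b=load('si0')
A=lambda p:np.atleast_2d(p)/5+[225-.4,175-.4]
B=lambda p:np.atleast_2d(p)/4.5+[290-.4,165-.4]
print('corn sc',onz(a,A([(415,112),(570,75),(690,292),(522,333)]),90))
print('corn si',onz(b,B([(108,130),(372,130),(380,217),(103,217)]),90))
for n,p,q,z in(('rod',(583,180),(315,99),146),('post',(502,58),(145,117),136),('col',(163,108),(338,165),252),('pivot',(543,156),(225,155),110)):
  print(n,onz(a,A(p),z),onz(b,B(q),z),tri(a,A(p),b,B(q)))
print('gauge base top',onz(a,A([(127,397),(275,370),(300,492),(150,522)]),22))
for z in(165,175,185):print(z,onz(a,A([(65,262),(298,222)]),z))
E
```

```text
corn sc [[489.5 -34.7  90. ]
 [496.1  54.   90. ]
 [663.4  41.6  90. ]
 [654.8 -45.1  90. ]]
corn si [[491.3  55.6  90. ]
 [660.8  44.   90. ]
 [653.  -44.9  90. ]
 [483.9 -33.3  90. ]]
rod [[621.7   1.4 146. ]] [[616.7   3.5 146. ]] [617.8   4.  143.7]
post [[515.2   5.1 136. ]] [[512.3   5.6 136. ]] [512.7   6.5 134.5]
col [[ 604.  -192.7  252. ]] [[ 599.5 -200.3  252. ]] [ 600.2 -192.5  247.2]
pivot [[565.9   5.9 110. ]] [[561.3  -2.2 110. ]] [561.7   7.5 103.9]
gauge base top [[ 560.5 -225.    22. ]
 [ 573.7 -148.9   22. ]
 [ 652.2 -163.3   22. ]
 [ 640.3 -236.8   22. ]]
165 [[ 592.  -245.7  165. ]
 [ 610.7 -139.4  165. ]]
175 [[ 601.5 -246.8  175. ]
 [ 619.9 -142.   175. ]]
185 [[ 611.  -247.9  185. ]
 [ 629.2 -144.6  185. ]]
```

```bash
cat > m.py <<'E'
from h import *
import sys
np.set_printoptions(precision=2,suppress=True)
from scipy.spatial.transform import Rotation as Ro
def to(tgt):
    s=telemetry.state(); R=Ro.from_euler('xyz',s['ee_rot'],degrees=True).as_matrix()
    print('t',s['time_s'],'pos',np.array(s['ee_pos']),'rot',np.array(s['ee_rot']),'F',np.array(s['force']),'w',s['gripper_width'])
    print('tool x,y in world',R[:,0],R[:,1],'shift cm',R.T@(np.array(tgt)-s['ee_pos'])/10)
if __name__=='__main__': to([float(v) for v in sys.argv[1:4]])
E
python3 m.py 514 6 236
```

```text
t 0.1 pos [133.09 558.96 235.24] rot [-179.91   -0.    166.6 ] F [-0.51 -0.41 -0.28] w 91.32031425854629
tool x,y in world [-0.97  0.23  0.  ] [ 0.23  0.97 -0.  ] shift cm [-49.87 -44.97  -0.01]
```

```bash
python3 -m inch '[{"yaw":-0.94,"z":-2},{"yaw":-0.94,"z":-2},{"z":-1}]' && python3 m.py 514 6 285
```

```text
invalid input
```

```bash
python3 -m inch '[{"x":0,"y":0,"z":-2,"yaw":-0.94,"gripper":1},{"x":0,"y":0,"z":-2,"yaw":-0.94,"gripper":1},{"x":0,"y":0,"z":-1,"yaw":0,"gripper":1}]' ; python3 m.py 514 6 285
```

```text
time_s: 0.35
ee_pos: [133.3, 559.9, 287.6]
ee_rot: [179.9, 0.0, 176.1]
force: [0.1, 0.1, 0.2]
gripper_width: 91.0
t 0.35 pos [133.32 559.91 287.65] rot [179.88   0.02 176.08] F [0.07 0.08 0.19] w 91.01476017646611
tool x,y in world [-1.    0.07 -0.  ] [0.07 1.   0.  ] shift cm [-41.76 -52.66   0.17]
```

```bash
python3 -m inch '[{"x":-2.1,"y":-2.6,"z":0,"yaw":0,"gripper":1},{"x":-2.1,"y":-2.6,"z":0,"yaw":0,"gripper":1},{"x":-2.1,"y":-2.6,"z":0,"yaw":0,"gripper":1},{"x":-2.1,"y":-2.6,"z":0,"yaw":0,"gripper":1},{"x":-2.1,"y":-2.6,"z":0,"yaw":0,"gripper":1},{"x":-2.1,"y":-2.6,"z":0,"yaw":0,"gripper":1},{"x":-2.1,"y":-2.6,"z":0,"yaw":0,"gripper":1},{"x":-2.1,"y":-2.6,"z":0,"yaw":0,"gripper":1},{"x":-2.1,"y":-2.6,"z":0,"yaw":0,"gripper":1},{"x":-2.1,"y":-2.6,"z":0,"yaw":0,"gripper":1}]'; python3 -m inch '[{"x":-2.1,"y":-2.6,"z":0,"yaw":0,"gripper":0},{"x":-2.1,"y":-2.6,"z":0,"yaw":0,"gripper":0},{"x":-2.1,"y":-2.6,"z":0,"yaw":0,"gripper":0},{"x":-2.1,"y":-2.6,"z":0,"yaw":0,"gripper":0},{"x":-2.1,"y":-2.6,"z":0,"yaw":0,"gripper":0},{"x":-2.1,"y":-2.6,"z":0,"yaw":0,"gripper":0},{"x":-2.1,"y":-2.6,"z":0,"yaw":0,"gripper":0},{"x":-2.1,"y":-2.6,"z":0,"yaw":0,"gripper":0},{"x":-2.1,"y":-2.6,"z":0,"yaw":0,"gripper":0},{"x":0,"y":0,"z":0,"yaw":0,"gripper":0},{"x":0,"y":0,"z":0,"yaw":0,"gripper":0}]'; python3 m.py 514 6 285; python3 -c "
from h import *
d=grab('wrist','w1');print(ray(d,[[320,200]]))
print(proj(d,[[514,6,136],[619,2,146],[600,-245,175],[620,-142,175]]))"
```

```text
time_s: 1.18
ee_pos: [325.0, 283.8, 285.7]
ee_rot: [-180.0, -0.0, 175.9]
force: [1.0, 0.7, 0.0]
gripper_width: 91.1
time_s: 2.1
ee_pos: [497.1, 37.6, 285.2]
ee_rot: [180.0, -0.1, 175.7]
force: [-0.5, 0.0, 0.3]
gripper_width: 45.8
t 2.1 pos [497.11  37.65 285.16] rot [179.99  -0.09 175.73] F [-0.48  0.02  0.32] w 45.78314329455599
tool x,y in world [-1.    0.07  0.  ] [0.07 1.   0.  ] shift cm [-1.92 -3.03  0.01]
(array([425.92118387,  42.30279371, 433.69724356]), array([[ 0.25214852, -0.01314994, -0.9675992 ]]))
[[285.7580014  213.60035084]
 [291.58096462 319.93132129]
 [ 23.26315448 333.1182373 ]
 [132.99112071 347.95866844]]
```

View pics/w1.png

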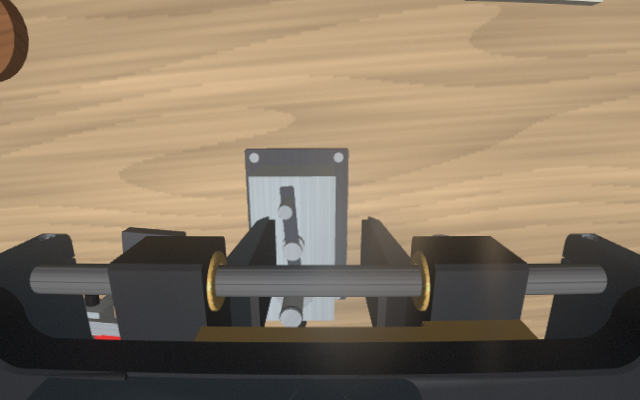

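The wrist view shows the post top at (285,213), predicted at (285.8,213.6), and the rod top at (291,318), so the positions hold. I'll straddle the post and swing it to +y.

```bash
python3 -m inch '[{"x":-1,"y":-1.5,"z":0,"yaw":0,"gripper":0},{"x":-0.9,"y":-1.5,"z":0,"yaw":0,"gripper":0},{"x":0,"y":0,"z":2.5,"yaw":0,"gripper":0},{"x":0,"y":0,"z":3,"yaw":0,"gripper":0},{"x":0,"y":0,"z":3,"yaw":0,"gripper":0},{"x":0,"y":0,"z":0,"yaw":0,"gripper":0},{"x":0,"y":0,"z":2.5,"yaw":0,"gripper":0},{"x":0,"y":0,"z":2.5,"yaw":0,"gripper":0},{"x":0,"y":0,"z":1.8,"yaw":0,"gripper":0},{"x":0,"y":0,"z":0,"yaw":0,"gripper":0}]'; python3 m.py 514 6 132
```

```text
time_s: 2.98
ee_pos: [511.5, 8.6, 131.1]
ee_rot: [-180.0, -0.3, 176.1]
force: [0.1, 0.3, -0.5]
gripper_width: 45.5
t 2.9833 pos [511.49   8.59 131.12] rot [-180.     -0.34  176.05] F [ 0.11  0.33 -0.5 ] w 45.480953201490244
tool x,y in world [-1.    0.07  0.01] [ 0.07  1.   -0.  ] shift cm [-0.27 -0.24 -0.09]
```

```bash
python3 -m inch '[{"x":-0.25,"y":0.6,"z":0,"yaw":0,"gripper":0},{"x":0,"y":0.6,"z":0,"yaw":0,"gripper":0},{"x":0,"y":0.5,"z":0,"yaw":0,"gripper":0},{"x":-0.03,"y":0.5,"z":0,"yaw":0,"gripper":0},{"x":-0.07,"y":0.5,"z":0,"yaw":0,"gripper":0},{"x":-0.12,"y":0.48,"z":0,"yaw":0,"gripper":0},{"x":-0.17,"y":0.47,"z":0,"yaw":0,"gripper":0},{"x":-0.22,"y":0.45,"z":0,"yaw":0,"gripper":0},{"x":-0.26,"y":0.43,"z":0,"yaw":0,"gripper":0}]'; python3 -m inch '[{"x":-0.3,"y":0.4,"z":0,"yaw":0,"gripper":0},{"x":-0.34,"y":0.36,"z":0,"yaw":0,"gripper":0},{"x":-0.37,"y":0.33,"z":0,"yaw":0,"gripper":0},{"x":-0.41,"y":0.29,"z":0,"yaw":0,"gripper":0},{"x":-0.44,"y":0.25,"z":0,"yaw":0,"gripper":0},{"x":-0.4,"y":0.25,"z":0,"yaw":0,"gripper":0},{"x":0,"y":0,"z":0,"yaw":0,"gripper":0},{"x":0,"y":0,"z":0,"yaw":0,"gripper":0}]'; python3 m.py 514 6 132;python3 -c "
from h import *
d=grab('wrist','w2')"
```

```text
time_s: 3.73
ee_pos: [527.9, 52.4, 132.8]
ee_rot: [180.0, -0.0, 176.0]
force: [-1.7, -2.1, 0.6]
gripper_width: 45.6
time_s: 4.4
ee_pos: [553.0, 69.3, 133.0]
ee_rot: [180.0, 0.1, 176.0]
force: [1.1, -1.7, -0.8]
gripper_width: 45.7
t 4.4 pos [553.02  69.34 133.02] rot [179.96   0.12 176.  ] F [ 1.08 -1.72 -0.83] w 45.73561537683357
tool x,y in world [-1.    0.07 -0.  ] [0.07 1.   0.  ] shift cm [ 3.45 -6.59  0.09]
```

View pics/w2.png

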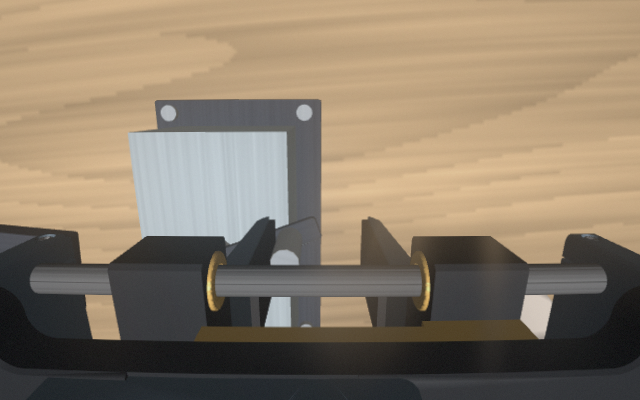

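The post now bears against the finger about 48 mm sideways of the pivot (about 1.25 rad), with the tail across the block. Next I look at the crossbar from above with the wrist camera.

```bash
python3 -m inch '[{"x":0,"y":-0.9,"z":0,"yaw":0,"gripper":0},{"x":0,"y":0,"z":-3,"yaw":0,"gripper":0},{"x":0,"y":0,"z":-3.5,"yaw":0,"gripper":0},{"x":0,"y":0,"z":-3.5,"yaw":0,"gripper":0},{"x":0,"y":0,"z":-3.2,"yaw":0,"gripper":0},{"x":-2.5,"y":-3,"z":0,"yaw":0,"gripper":0},{"x":-2.5,"y":-3,"z":0,"yaw":0,"gripper":0},{"x":-2.5,"y":-3,"z":0,"yaw":0,"gripper":0},{"x":-2.5,"y":-3,"z":0,"yaw":0,"gripper":0},{"x":-2.5,"y":-3,"z":0,"yaw":0,"gripper":0},{"x":-2.5,"y":-3,"z":0,"yaw":0,"gripper":0}]';python3 -m inch '[{"x":0,"y":0,"z":0,"yaw":0,"gripper":0},{"x":0,"y":0,"z":0,"yaw":0,"gripper":0},{"x":0,"y":0,"z":0,"yaw":0,"gripper":0}]';  python3 m.py 690 -130 265;python3 -c "
from h import *
d=grab('wrist','w3')"
python3 -m inch '[{"x":0,"y":-3,"z":0,"yaw":0,"gripper":0},{"x":0,"y":-3,"z":0,"yaw":0,"gripper":0},{"x":0,"y":-3,"z":0,"yaw":0,"gripper":0},{"x":0,"y":-3,"z":0,"yaw":0,"gripper":0},{"x":0,"y":0,"z":0,"yaw":0,"gripper":0},{"x":0,"y":0,"z":0,"yaw":0,"gripper":0},{"x":0,"y":0,"z":0,"yaw":0,"gripper":0}]';python3 -c "
from h import *
d=grab('wrist','w4')
a=load('w3')['pixels'];b=d['pixels']
cv2.imwrite('pics/w34.png',np.vstack([a[:270],b[:270]])[:,:,::-1])"
```

```text
time_s: 5.37
ee_pos: [689.0, -131.7, 265.3]
ee_rot: [179.9, 0.1, 176.0]
force: [1.8, 0.5, 0.6]
gripper_width: 45.4
time_s: 5.62
ee_pos: [687.9, -129.8, 264.7]
ee_rot: [179.9, -0.0, 176.0]
force: [-0.2, 0.1, 0.2]
gripper_width: 45.6
t 5.6167 pos [ 687.87 -129.8   264.7 ] rot [179.93  -0.04 175.97] F [-0.16  0.05  0.19] w 45.57732959941452
tool x,y in world [-1.    0.07  0.  ] [0.07 1.   0.  ] shift cm [-0.21 -0.01 -0.03]
time_s: 6.25
ee_pos: [679.8, -247.9, 265.6]
ee_rot: [179.9, 0.0, 176.1]
force: [-0.0, -0.6, -0.7]
gripper_width: 45.8
```

View pics/w34.png

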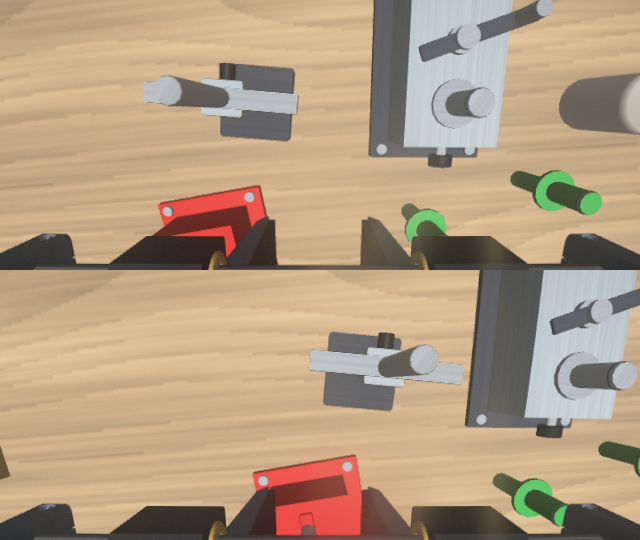

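The keeper is clearly aside: post at (544,5), pivot at (463,38) and rod top at (481,102) in w3. Next I crop both views for subpixel picks on the bar and the rod top.

```bash
python3 - <<'E'
from h import *
a=load('w3')['pixels'];b=load('w4')['pixels']
up=lambda i:cv2.resize(i,None,fx=4.5,fy=4.5,interpolation=cv2.INTER_CUBIC)
T=np.zeros((600,765,3),np.uint8)
T[:216]=up(a[72:120,138:308]);T[216:432]=up(b[72:120,303:473])
r=up(np.hstack([a[85:121,460:510],b[85:121,590:640]]));T[432:594,:450]=r
cv2.imwrite('pics/bars.png',T[:,:,::-1])
E
```

```text
(no output)
```

View pics/bars.png

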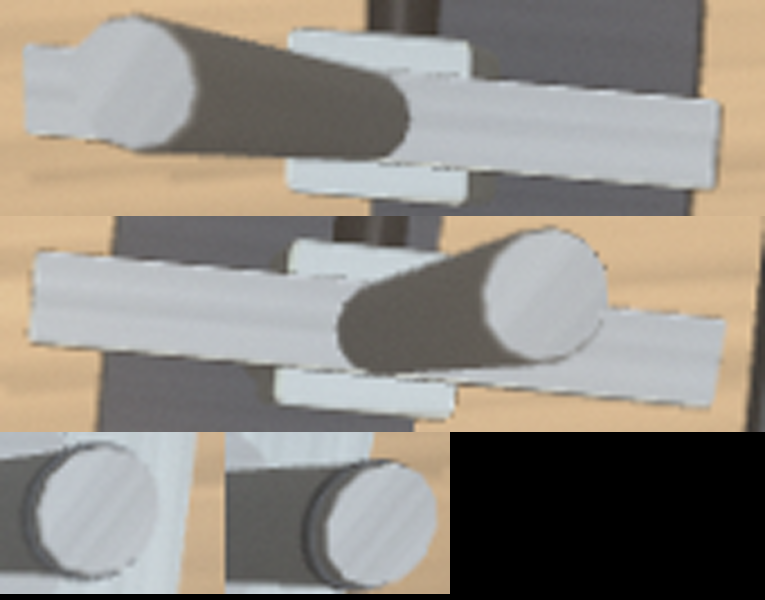

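```bash
python3 - <<'E'
from h import *
np.set_printoptions(precision=1,suppress=True)
a=load('w3');b=load('w4')
A=lambda p,o:np.atleast_2d(p)/4.5+np.array(o)-.39
o3,o4=(138,72),(303,72)
P=dict(lt=((25,44),(37,34)),lb=((26,132),(33,126)),rt=((712,98),(724,104)),rb=((708,188),(711,191)),col252=((135,83),(545,79)))
for k,(p,q) in P.items(): print(k,tri(a,A(p,o3),b,A(q,o4)))
print('rod146',tri(a,A((97,78),(460,85)),b,A((157,92),(590,85))))
# length cross-check: bar 110 long
for d,o,i in((a,o3,0),(b,o4,1)):
  for z in(165,175,185):
    q=onz(d,A([P[k][i] for k in('lt','lb','rt','rb')],o),z); print(z,np.linalg.norm((q[0]+q[1]-q[2]-q[3])/2), q.mean(0))
  print('rod',onz(d,A((97,78),(460,85)) if i==0 else A((157,92),(590,85)),146))
E
```

```text
lt [ 586.2 -247.1  164.3]
lb [ 599.8 -248.7  165.7]
rt [ 603.4 -139.9  165.8]
rb [ 616.8 -141.7  165.9]
col252 [ 601.6 -194.2  250.6]
rod146 [617.5   0.2 146.2]
165 108.37241425618683 [ 601.4 -194.4  165. ]
175 104.00583405843346 [ 602.  -191.6  175. ]
185 99.63925386068013 [ 602.6 -188.9  185. ]
rod [[617.5   0.3 146. ]]
165 108.80766481628655 [ 601.7 -194.2  165. ]
175 104.43720381343124 [ 602.  -196.2  175. ]
185 100.06674281057583 [ 602.2 -198.2  185. ]
rod [[617.5   0.4 146. ]]
```

Crossbar top is z ≈ 165.5 mm, and in the same views the rod top reads 146.2 (146 by drawing) and the column 250.6 (252), so the lift is about 19.5 mm. Next I go over the rod.

```bash
python3 -m inch '[{"x":0,"y":3,"z":0,"yaw":0,"gripper":0.2},{"x":0,"y":3,"z":0,"yaw":0,"gripper":0.2},{"x":0,"y":3,"z":0,"yaw":0,"gripper":0.2},{"x":0,"y":3,"z":0,"yaw":0,"gripper":0.2},{"x":0,"y":3,"z":0,"yaw":0,"gripper":0.2},{"x":0,"y":3,"z":0,"yaw":0,"gripper":0.2},{"x":2,"y":3,"z":0,"yaw":0,"gripper":0.2},{"x":2,"y":2,"z":0,"yaw":0,"gripper":0.2},{"x":2,"y":1.4,"z":0,"yaw":0,"gripper":0.2},{"x":1.9,"y":0,"z":0,"yaw":0,"gripper":0.2},{"x":0,"y":0,"z":0,"yaw":0,"gripper":0.2},{"x":0,"y":0,"z":0,"yaw":0,"gripper":0.2}]'; python3 m.py 618 0.8 126
```

```text
time_s: 7.3
ee_pos: [617.7, 0.9, 266.0]
ee_rot: [180.0, 0.1, 176.1]
force: [-0.1, -0.2, 0.1]
gripper_width: 55.0
t 7.3 pos [617.67   0.95 265.97] rot [179.98   0.1  176.15] F [-0.06 -0.24  0.07] w 55.00574584169764
tool x,y in world [-1.    0.07 -0.  ] [0.07 1.   0.  ] shift cm [-0.01 -0.02 14.  ]
```

```bash
python3 -m inch '[{"x":0,"y":0,"z":2.5,"yaw":0,"gripper":0.2},{"x":0,"y":0,"z":3,"yaw":0,"gripper":0.2},{"x":0,"y":0,"z":2.5,"yaw":0,"gripper":0.2},{"x":0,"y":0,"z":2,"yaw":0,"gripper":0.2},{"x":0,"y":0,"z":1.5,"yaw":0,"gripper":0.2},{"x":0,"y":0,"z":1.5,"yaw":0,"gripper":0.2},{"x":0,"y":0,"z":1,"yaw":0,"gripper":0.2},{"x":0,"y":0,"z":0,"yaw":0,"gripper":0.2},{"x":0,"y":0,"z":0,"yaw":0,"gripper":0.2}]'; python3 m.py 618 0.8 126
python3 -m inch '[{"x":0,"y":0,"z":0,"yaw":0,"gripper":-0.4},{"x":0,"y":0,"z":0,"yaw":0,"gripper":-0.45},{"x":0,"y":0,"z":0,"yaw":0,"gripper":-0.5},{"x":0,"y":0,"z":0,"yaw":0,"gripper":-0.55},{"x":0,"y":0,"z":0,"yaw":0,"gripper":-1},{"x":0,"y":0,"z":0,"yaw":0,"gripper":-1},{"x":0,"y":0,"z":0,"yaw":0,"gripper":-1},{"x":0,"y":0,"z":0,"yaw":0,"gripper":-1},{"x":0,"y":0,"z":0,"yaw":0,"gripper":-1},{"x":0,"y":0,"z":0,"yaw":0,"gripper":-1}]' 10;python3 m.py 618 0.8 126
```

```text
time_s: 8.05
ee_pos: [618.7, -0.7, 124.7]
ee_rot: [180.0, -0.0, 176.0]
force: [0.6, 0.2, 0.6]
gripper_width: 54.4
t 8.05 pos [618.73  -0.67 124.69] rot [179.99  -0.01 176.  ] F [0.64 0.21 0.58] w 54.43215341883651
tool x,y in world [-1.    0.07  0.  ] [0.07 1.   0.  ] shift cm [ 0.08  0.14 -0.13]
time_s: 8.88
ee_pos: [618.6, 0.6, 125.6]
ee_rot: [179.9, 0.1, 176.0]
force: [0.4, 5.1, 3.4]
gripper_width: 21.9
t 8.8833 pos [618.57   0.56 125.6 ] rot [179.87   0.07 175.99] F [0.38 5.11 3.36] w 21.90476887926647
tool x,y in world [-1.    0.07 -0.  ] [0.07 1.   0.  ] shift cm [ 0.06  0.02 -0.04]
```

```bash
python3 -m inch '[{"x":0,"y":0.04,"z":0,"yaw":0,"gripper":-1},{"x":0,"y":0.03,"z":0,"yaw":0,"gripper":-1},{"x":0,"y":0,"z":0,"yaw":0,"gripper":-1},{"x":0,"y":0,"z":0,"yaw":0,"gripper":-1}]' 18;python3 m.py 618 0.8 126
```

```text
time_s: 9.22
ee_pos: [618.6, 0.6, 125.6]
ee_rot: [179.9, 0.1, 176.0]
force: [0.1, 5.9, 5.9]
gripper_width: 21.7
t 9.2167 pos [618.58   0.61 125.58] rot [179.93   0.07 175.99] F [0.09 5.87 5.89] w 21.74973310480831
tool x,y in world [-1.    0.07 -0.  ] [0.07 1.   0.  ] shift cm [ 0.06  0.01 -0.04]
```

```bash
python3 -m inch '[{"x":0,"y":0.04,"z":-0.1,"yaw":0,"gripper":-1},{"x":0,"y":0.04,"z":-0.1,"yaw":0,"gripper":-1},{"x":0,"y":0,"z":-0.15,"yaw":0,"gripper":-1},{"x":0,"y":0,"z":-0.15,"yaw":0,"gripper":-1},{"x":0,"y":0,"z":0,"yaw":0,"gripper":-1},{"x":0,"y":0,"z":0,"yaw":0,"gripper":-1},{"x":0,"y":0,"z":0,"yaw":0,"gripper":-1}]' 18;python3 m.py 618 0.8 126
```

```text
time_s: 9.8
ee_pos: [618.1, 0.7, 129.5]
ee_rot: [-180.0, -0.0, 176.0]
force: [1.8, 3.5, -4.5]
gripper_width: 21.6
t 9.8 pos [618.07   0.75 129.53] rot [-180.     -0.04  176.  ] F [ 1.85  3.49 -4.48] w 21.601115940605943
tool x,y in world [-1.    0.07  0.  ] [ 0.07  1.   -0.  ] shift cm [0.01 0.   0.35]
```

```bash
python3 -m inch '[{"x":0,"y":0.04,"z":-0.2,"yaw":0,"gripper":-1},{"x":0,"y":0.03,"z":-0.2,"yaw":0,"gripper":-1},{"x":0,"y":0,"z":-0.2,"yaw":0,"gripper":-1},{"x":0,"y":0,"z":-0.2,"yaw":0,"gripper":-1},{"x":0,"y":0,"z":-0.2,"yaw":0,"gripper":-1},{"x":0,"y":0,"z":-0.2,"yaw":0,"gripper":-1},{"x":0,"y":0,"z":-0.2,"yaw":0,"gripper":-1},{"x":0,"y":0,"z":-0.16,"yaw":0,"gripper":-1},{"x":0,"y":0,"z":0,"yaw":0,"gripper":-1},{"x":0,"y":0,"z":0,"yaw":0,"gripper":-1},{"x":0,"y":0,"z":0,"yaw":0,"gripper":-1},{"x":0,"y":0,"z":0,"yaw":0,"gripper":-1}]' 18;python3 m.py 618 0.8 145.1
python3 - <<'E'
from h import *
a=grab('scene','sc1')['pixels'];b=grab('side','si1')['pixels']
A=cv2.resize(a[185:265,225:385],None,fx=5,fy=5,interpolation=cv2.INTER_CUBIC)
B=cv2.resize(b[170:225,325:390],None,fx=3.6,fy=3.6,interpolation=cv2.INTER_CUBIC)
T=np.zeros((600,800,3),np.uint8);T[:400]=A;T[400:400+B.shape[0],:B.shape[1]]=B
cv2.imwrite('pics/fin.png',T[:,:,::-1])
E
```

```text
time_s: 10.8
ee_pos: [618.2, 1.5, 145.4]
ee_rot: [-180.0, -0.0, 176.0]
force: [0.4, -0.1, -4.1]
gripper_width: 21.6
t 10.8 pos [618.15   1.46 145.36] rot [-180.     -0.03  176.  ] F [ 0.43 -0.14 -4.09] w 21.587689620975226
tool x,y in world [-1.    0.07  0.  ] [ 0.07  1.   -0.  ] shift cm [ 0.01 -0.07  0.03]
```

View pics/fin.png

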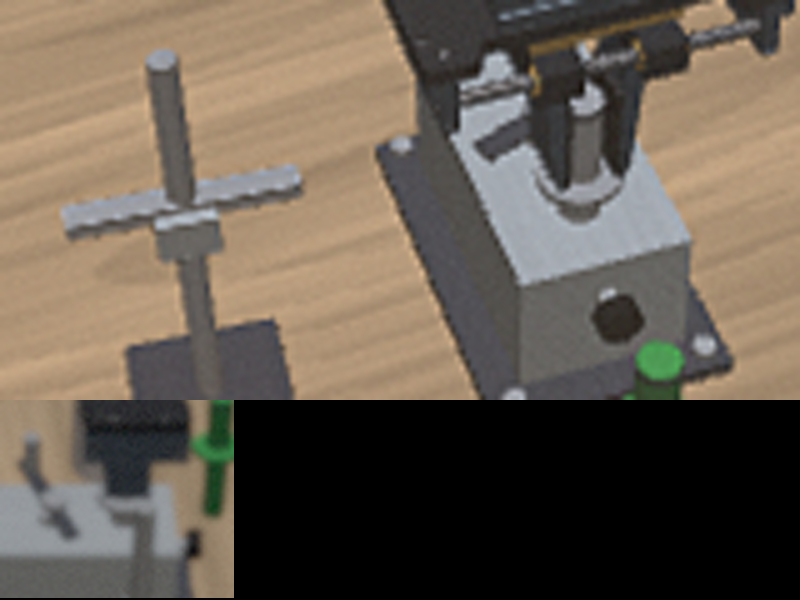

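```bash
python3 - <<'E'
from h import *
np.set_printoptions(precision=1,suppress=True)
a=load('sc1')
q=lambda p:np.array(p)/5+[224.6,184.6]
print('obs',q((589,100)))
for z in(161.5,165.5,169.5):print(z,proj(a,[[621.7,1.4,z],[601.5,-194.3,z]]))
bar=(q((65,212))+q((298,172)))/2;print('bar far-edge pix',bar, onz(a,[bar],165.5))
E
python3 m.py 618 0.8 145.1
```

```text
obs [342.4 204.6]
161.5 [[341.4 206.1]
 [260.5 224.3]]
165.5 [[341.4 204.9]
 [260.3 223.1]]
169.5 [[341.4 203.7]
 [260.2 221.9]]
bar far-edge pix [260.9 223. ] [[ 601.7 -193.   165.5]]
t 10.9 pos [618.2    1.53 145.38] rot [180.    -0.02 176.01] F [ 0.34  0.29 -3.5 ] w 21.975998628091222
tool x,y in world [-1.    0.07  0.  ] [0.07 1.   0.  ] shift cm [ 0.01 -0.07  0.03]
```

```bash
python3 -m inch '[{"x":0,"y":0,"z":0,"yaw":0,"gripper":-1},{"x":0,"y":0,"z":0,"yaw":0,"gripper":-1},{"x":0,"y":0,"z":0,"yaw":0,"gripper":-1}]' && python3 -c "
from workcell import env
print(env.job_done())"
```

```text
time_s: 11.15
ee_pos: [618.3, 1.5, 145.5]
ee_rot: [180.0, -0.0, 176.0]
force: [0.3, -0.2, -2.7]
gripper_width: 21.6
the job is handed in; nothing more can be done
None
```

I swung the keeper aside by its post to about 1.2 rad, then gripped the rod at 18 N and drew it straight up about 19.8 mm. I handed the job in at 11.15 s with the gripper still holding it upright.

- **Bar level:** two wrist views put the crossbar's upper face at z ≈ 165.5 mm. The same views read the rod's top as 146.2 mm (true 146) and the gauge column's top as 250.6 mm (true 252). A check from the bar's apparent length pointed 2 to 3 mm lower, about 163 mm. I put that down to picking its ends slightly short and did not use it.
- **Rod level:** from the arm's travel, the rod's top should be at about 165.8 mm, with roughly 48 mm still in the bore. The scene camera reads about 166.5 mm, 1 mm above the bar. Its resolution is about 3 mm per pixel, so it is only a coarse check.
- **Forces and disturbance:** the sideways force fell from about 6 N at first grip to about 0.3 N at the end. The last force readings showed a downward load of 2.7 to 4.1 N, about the rod's weight. The crossbar had not visibly moved. I never touched the glue bottle, roll or offcut, and did not re-measure where they stand.

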